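# Seat the denture flask in the bench press and hold it closed

### The job

Push the brass denture flask along the worktop, nose first, into the two-column press until its nose is fully home and square in the locating fork; push only, do not grip, lift or tip it. Then press the press's hand lever right down to its stop, so that the sprung plate bears on the flask, and finish while still holding the lever down. Leave everything else on the bench standing where it is.

Things in the scene. Friction and masses are not known exactly. Their poses are not given: they have to be found in the camera images.
- flask: Loose two-part brass denture flask, 0.85 kg. Origin under it; +x = nose (the way it goes in). 53 mm high (flat top 50). Seen from above: heel flat at x=-38 (y -35..35), sides y=+-46 at x=-15, tapering to (16,+-35), nose flat at x=27 (y -15..15). Bolts (z 18-30 mm) stick out to x=39 at the nose and to y=+-56 at x=-24. Slides with about 5 N; push low on the heel. Keep the origin within 10 mm of the worktop.
- press: Fixed two-column bench press. Origin on the worktop under the ram axis; +x = way in, away from the open throat. Steel columns 18 mm thick at y=+-78 (feet 42 mm). Blue crosshead at z 125-160 mm, x +-11, y +-100; behind it gear housing x -3..61, y +-30, top 175; ram rises to 207. Under it a 56 mm round sprung plate, its face at z 66. The seated flask's heel is 33 mm in front of the crosshead: lean the gripper back 10 deg or more to clear it.
- press_seat (a point): Point on the worktop where the flask's origin lies when seated: press x=-6 mm, y=0, flask and press axes parallel. Axes as the press. The aluminium locating fork there, 14 mm high, has a bar against the nose flat and two slanted jaws at the shoulders; it takes in a nose up to about 8 mm off the line and centres it (1 to 2 mm play).
- lever (a joint): Hand lever at the right (-y) side of the press: 0 at rest (35 deg above level, pointing to press -x), 1.0 rad at its bottom stop. Hinge line at press x=34, z=142.5 mm, parallel to y; lever at y=-125 mm. Sprung up: returns if let go; about 2 N at the grip at first, 10 N at the bottom. Lowers the plate 24 mm per rad; it meets the seated flask at about 0.67 rad and then yields on its spring.
- lever_grip (a point): Point on the lever's axis, 145 mm from the hinge, in the middle of the black hand grip (23 mm thick, 112 to 165 mm from the hinge, then a 29 mm ball at 170). At rest it is at press x=-85, y=-125, z=226 mm; at the bottom stop at press x=-100, z=88 mm. Press it down from above.
- platen: Round steel plate, 56 mm, under the ram: it presses on the flask when the lever is down. Its body origin is no useful point. It must never bear on a flask that is not home in the fork.
- cast: Bystander: white plaster cast of a jaw, 53x71x27 mm, loose. Origin under its centre.
- bowl: Bystander: green rubber mixing bowl, 125 mm wide, 65 mm high, loose. Origin under its centre.
- pliers: Bystander: pliers with red handles, 54x168x13 mm, along its y, loose. Origin under its centre.
- bottle: Bystander: brown dropper bottle with black cap, 34 mm wide, 102 mm high, loose. Origin under its centre.
- bottle2: Bystander: second brown dropper bottle, 34 mm wide, 102 mm high, loose. Origin under its centre.
- box: Bystander: cardboard box of wax sheets, 73x135x35 mm, long along its y, loose. Origin under its centre.
Not all that is in view belongs to the job. Leave any pink look-alike of the flask alone.

How it is judged:
By the outcome, as a careful person would: the job done as asked, in the order asked, and still so for the second after the job is handed in, while the arm keeps its last pose, push and grip.
It also fails if it takes over 64 s, if anything falls off the work surface, if the arm or the gripper's body presses on something with over 40 N, if the wrist force passes 120 N, or if a joint passes its speed limit or range.

### The arm

A 7-joint arm with a two-finger parallel gripper is mounted at the origin on a cart in front of the work surface, level with it; the furniture and walls round the work are solid. World frame = base frame: x ahead of the robot, y to its left, z up, the work surface at z = 0. Lengths are in m, angles in rad, forces in N, time in s.
With the tool pointing down it reaches from about 0.4 to 0.875 m from the base axis. Payload 19.3 kg.
Tool frame: the origin (TCP) lies on the centre line of the jaws, within the pads' length; the fingertips stand 8 mm ahead of it and the grasp point (between the pads) lies 11 mm behind it; z points along the fingers, y is the line along which they close (so a half turn about z gives the same grasp; the last joint's range is limited). The gripper opens to 85 mm and grips with 20 to 120 N. Pads are 22 mm wide; open, the fingers measure 114 mm over their backs; the gripper's body (76 mm by 85 mm) begins 54 mm behind the grasp point. The pads swing forward as they close: fully open they stand 13 mm farther back than shut.
Start: joints at [1.091, 0.521, -0.036, 1.599, 0.021, 1.021, -0.113], TCP at [0.249, -0.573, 0.239] pointing down, gripper open.
Joint ranges: [-2.91, 2.91], [-0.3, 2.13], [-1.5, 1.42], [0.17, 2.43], [-1.26, 4.41], [0.16, 1.93], [-2.52, 2.52]. Speed limits (rad/s): [1.89, 1.89, 2.39, 2.39, 3.01, 3.01, 3.01].

### API

Orientations are given as [roll, pitch, yaw] about the fixed x, y, z axes, in that order (R = Rz(yaw) Ry(pitch) Rx(roll)).
In Python, from workcell import status, grab_frame, camera_params, bot, search_frame, silhouettes gives the robot as it stands.
- The arm moves only by the shell command python3 -m creep 'ROWS' [FORCE]. ROWS is JSON, a list of rows, each a list of 5 numbers: the shift along the tool's x, y, z in units of 60 mm (1.0 is 60 mm), then the turn about the tool's z in units of 8 degrees (1.0 is 8 degrees), then the opening, from 0 (shut) to 1 (fully open). In form: [[x, y, z, twist, hand], ...]. A call has 1 to 5 rows; each row is the pose to reach, as a shift and turn from the pose commanded when the call began, along the tool's axes at that moment; what a row does not reach only later rows make up. A row lasts 1/8 s, in which the tool goes at most 62.5 mm and 10.7 degrees, less where a joint would pass 70% of its speed; a pose out of reach is approached as far as the arm can. A call with a gripper value outside its range is refused whole. The fingers move at their own pace and stop on an object; FORCE is the grip in N (left out, the last holds). Time passes only in rows, so rows that repeat a pose let the fingers close. It gives the time, the measured TCP pose, the force, the opening and the grip force at its end, in the units of the state.
- status.observe(): the state, without advancing time (a new reading comes with each control period).
- grab_frame(name): name is "side" or "top"; returns the picture (420x560x3 uint8, blue, green, red); there is no depth.
- camera_params(name): a dict with "K" (3x3 intrinsics, pixels), "rvec" (rotation vector, rad) and "tvec" (3), from world to camera coordinates, as OpenCV has them. Camera axes: x right, y down, z forward; pixel columns grow to the right and rows downward; lengths in m; the calibration is good to about 2 mm. A picture is of the moment at which its call begins. camera_params takes no time and is no camera call.
- bot.job_done(): hands the job in; it is judged then, once.
Trained networks look in the newest picture that a camera, given by its name, has taken for a name from the list of things; names that differ only in an ending like _2 or _b are one class to them, and where a whole thing is asked for, a point or a joint stands for the part that bears it (a point fixed in the world has none). Each returns a list of dicts, best first, with "p" (0 to 1); they miss things now and then, are a little off and sometimes report something else, mostly with a low value. They report only what shows in the picture. A call takes as long as a camera call. They do not tell look-alikes from the thing itself.
- search_frame(camera, name): "extent" ([left, top, right, bottom] as shares, 0 to 1, of the picture: columns of its width, rows of its height, round what is visible of it).
- silhouettes(camera, name): "mask" (420x560 bool, what is visible of it) and "extent" ([left, top, right, bottom] as shares, 0 to 1, of the picture: columns of its width, rows of its height, round what is visible of it).
The state is a dict: "clock": time; "qpos": joint angles; "qd": joint speeds; "joint_efforts": joint torques, N m; "position": TCP position; "tool_rot": TCP orientation; "force": force on the tool from outside, world axes, zero at the start; "moment": the same for the moment, N m; "grip_width": finger opening in m; "finger_force": force on a finger pad.
Only numpy, scipy, OpenCV 4.12 (cv2) and the standard library are available. Lean on these libraries where they do the work, as an engineer would, in place of code of your own. Each camera call takes 0.05 s, during which the arm holds its last target. There are 200 camera calls.

## Working session

There is one attempt and no reset: what is moved stays moved. The work goes in short steps, Python scripts to look and compute and a shell command to move; the robot and the scene stay as the last step left them, time stands still between calls to the robot, and variables do not carry over. Pictures are saved under pics/ and viewed, at most 10 in all, crops included, and the job is handed in when it is done.

```bash
mkdir -p pics; ls
python3 - <<'E'
from workcell import status, grab_frame, camera_params, bot, search_frame, silhouettes
import cv2,numpy as np
s=status.observe();print({k:np.round(v,3).tolist() for k,v in s.items()})
for c in ("top","side"):
    cv2.imwrite(f"pics/{c}0.png",grab_frame(c))
    p=camera_params(c);R=cv2.Rodrigues(np.array(p["rvec"]))[0];print(c,np.round(p["K"],1).tolist(),"cam at",(-R.T@np.array(p["tvec"]).ravel()).round(3), R.round(3).tolist())
    for n in ("flask","press","lever","lever_grip","platen"):
        print(n,[(round(d["p"],2),(np.array(d["extent"])*[560,420,560,420]).round().tolist()) for d in search_frame(c,n)][:4])
E
```

```text
pics
{'clock': 0.0, 'qpos': [1.091, 0.522, -0.036, 1.6, 0.021, 1.021, -0.113], 'qd': [-0.001, -0.0, 0.001, 0.0, 0.0, 0.001, 0.0], 'joint_efforts': [0.002, -92.712, 1.98, -36.994, 0.018, 0.008, -0.0], 'position': [0.249, -0.573, 0.239], 'tool_rot': [-3.14, 0.0, 0.41], 'force': [0.394, -0.547, -0.788], 'moment': [-0.066, 0.04, 0.026], 'finger_force': 0.0, 'grip_width': 0.085}
top [[441.5, 0.0, 281.4], [0.0, 441.5, 216.4], [0.0, 0.0, 1.0]] cam at [ 0.457 -0.003  1.412] [[-0.019, -1.0, 0.002], [-0.998, 0.018, -0.067], [0.067, -0.003, -0.998]]
flask [(0.72, [301.0, 241.0, 330.0, 271.0]), (0.56, [242.0, 212.0, 279.0, 237.0]), (0.55, [250.0, 265.0, 282.0, 294.0])]
press [(0.94, [245.0, 144.0, 326.0, 206.0])]
lever [(0.97, [319.0, 152.0, 326.0, 203.0])]
lever_grip [(0.58, [318.0, 148.0, 326.0, 205.0])]
platen [(0.68, [269.0, 172.0, 287.0, 179.0])]
side [[504.5, 0.0, 284.0], [0.0, 504.5, 213.4], [0.0, 0.0, 1.0]] cam at [ 0.464 -1.053  0.618] [[0.996, -0.089, -0.024], [-0.058, -0.401, -0.914], [0.072, 0.912, -0.404]]
flask [(0.94, [183.0, 239.0, 226.0, 273.0]), (0.74, [217.0, 269.0, 257.0, 308.0]), (0.65, [258.0, 237.0, 291.0, 270.0])]
press [(0.97, [295.0, 186.0, 384.0, 288.0])]
lever [(0.59, [294.0, 186.0, 379.0, 246.0])]
lever_grip [(0.65, [296.0, 187.0, 375.0, 247.0])]
platen [(0.61, [333.0, 234.0, 357.0, 246.0])]
```

Run:
```python
import cv2
a=cv2.imread("pics/top0.png")[120:345,140:440];cv2.imwrite("pics/top0c.png",cv2.resize(a,None,fx=2.66,fy=2.66,interpolation=3))
a=cv2.imread("pics/side0.png")[150:375,120:420];cv2.imwrite("pics/side0c.png",cv2.resize(a,None,fx=2.66,fy=2.66,interpolation=3))
```

```text
(no output)
```

View pics/top0c.png

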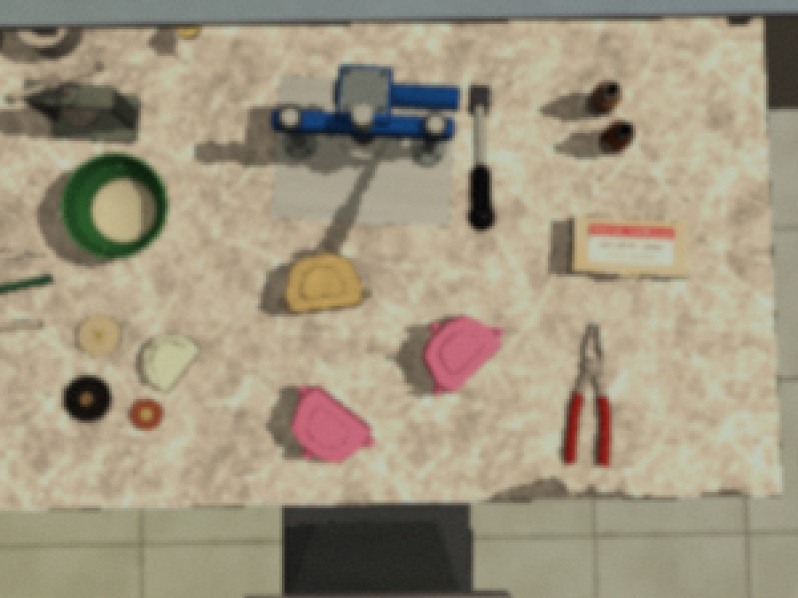

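View pics/side0c.png

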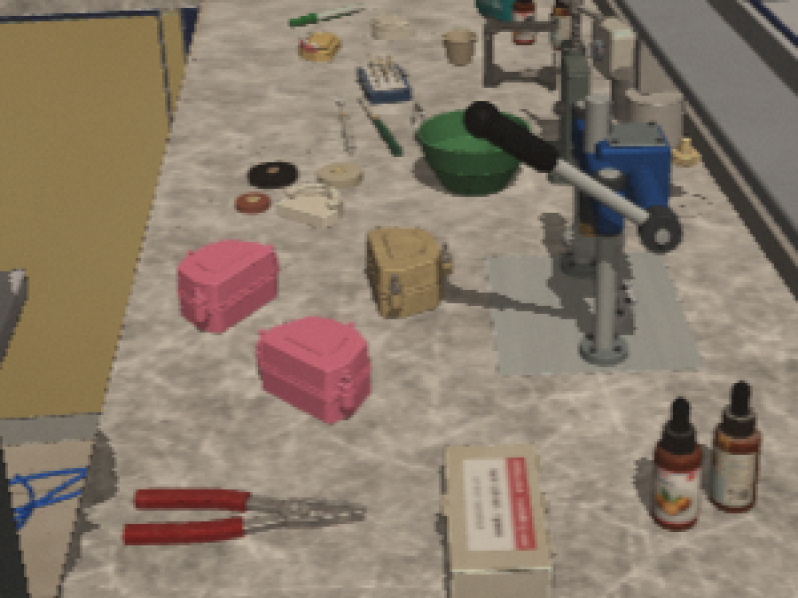

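The top view shows the brass flask at about full-frame pixel (261,226), nose up towards the press (crosshead at about (276,165)). There are pink look-alikes at (265,280) and (314,253), and the lever is at (321,180). Next I fit the poses by projecting models onto the masks.

```bash
cat > h.py <<'E'
from workcell import status, grab_frame, camera_params, bot, search_frame, silhouettes
import cv2,numpy as np
from scipy.optimize import minimize
C={c:camera_params(c) for c in("top","side")}
def proj(c,P):
    p=C[c];return cv2.projectPoints(np.array(P,float).reshape(-1,1,3),np.array(p["rvec"]),np.array(p["tvec"]),np.array(p["K"]),None)[0].reshape(-1,2)
half=[(-38,35),(-15,46),(16,35),(27,15)]
fl=np.array(half+[(x,-y) for x,y in half[::-1]])/1000
def prism(poly,z0,z1): return np.array([[x,y,z] for x,y in poly for z in(z0,z1)])
def box(x0,x1,y0,y1,z0,z1): return prism([(x0,y0),(x0,y1),(x1,y0),(x1,y1)],z0,z1)
FL=[prism(fl,0,.05),box(.02,.039,-.004,.004,.018,.030),box(-.028,-.020,-.056,.056,.018,.030)]
PR=[box(-.011,.011,-.1,.1,.125,.16),box(-.003,.061,-.03,.03,.11,.175)]
def tf(q,P): 
    c,s=np.cos(q[2]),np.sin(q[2]);return np.c_[c*P[:,0]-s*P[:,1]+q[0],s*P[:,0]+c*P[:,1]+q[1],P[:,2]]
S=4
def mask(c,q,parts):
    m=np.zeros((420*S,560*S),np.uint8)
    for P in parts: cv2.fillConvexPoly(m,cv2.convexHull(((proj(c,tf(q,P))+.5)*S*16).astype(np.int32)),1,shift=4)
    return cv2.resize(m.astype(np.float32),(560,420),interpolation=cv2.INTER_AREA)
def fit(obs,parts,q0):
    def cost(q): return sum(np.abs(mask(c,q,parts)-m).sum()/m.sum() for c,m in obs)
    best=min((minimize(cost,np.array(q0)+[0,0,d],method="Nelder-Mead",options=dict(initial_simplex=np.array(q0)+[0,0,d]+np.array([[0,0,0],[.01,0,0],[0,.01,0],[0,0,.15]]),xatol=2e-4,fatol=1e-4)) for d in(-.2,0,.2)),key=lambda r:r.fun)
    return best.x,best.fun
def brass(c):
    b=grab_frame(c)
    return b,silhouettes(c,"flask")
def pick(img,ds):
    h=cv2.cvtColor(img,cv2.COLOR_BGR2HSV)
    r=[]
    for d in ds:
        m=d["mask"]; H=np.median(h[m],axis=0); r.append((d["p"],H,m))
    g=[x for x in r if 12<=x[1][0]<=35 and x[1][1]>60]
    return g[0][2] if g else None
def unproj(c,u,z):
    p=C[c];R=cv2.Rodrigues(np.array(p["rvec"]))[0];t=np.array(p["tvec"]).ravel()
    d=R.T@np.linalg.inv(p["K"])@np.array([u[0],u[1],1.]);o=-R.T@t
    return o+d*(z-o[2])/d[2]
def flask(q0):
    obs=[]
    for c in("top","side"):
        i,ds=brass(c);m=pick(i,ds)
        if m is not None: obs.append((c,m.astype(np.float32)))
    for o in [obs]+[[x] for x in obs]: 
        q,f=fit(o,FL,q0);print([x[0] for x in o],q[:2].round(4),"yaw deg",np.degrees(q[2]).round(2),"cost",round(f,3))
    return obs
E
python3 - <<'E'
from h import *
u=unproj("top",(261,226),.05);print(u)
flask([u[0],u[1],0])
ob=[]
for c in("top","side"):
    i=grab_frame(c);h=cv2.cvtColor(i,cv2.COLOR_BGR2HSV)
    for n in("press","lever","lever_grip"):
        d=silhouettes(c,n)
        if d: 
            m=d[0]["mask"];ys,xs=np.nonzero(m);print(c,n,m.sum(),xs.mean().round(1),ys.mean().round(1));np.save(f"{c}_{n}.npy",m)
    b=cv2.inRange(h,(105,120,40),(125,255,255))>0
    m=np.load(f"{c}_press.npy");b&=cv2.dilate(m.astype(np.uint8),np.ones((3,3)))>0
    print(c,"blue",b.sum());np.save(f"{c}_blue.npy",b)
E
```

```text
[0.52028686 0.05647965 0.05      ]
['top', 'side'] [0.5268 0.0583] yaw deg 5.8 cost 0.142
['top'] [0.527  0.0582] yaw deg 5.56 cost 0.076
['side'] [0.5265 0.059 ] yaw deg 5.09 cost 0.064
top press 4040 280.4 175.7
top lever 387 320.2 180.5
top lever_grip 382 320.2 180.3
top blue 497
side press 5683 342.8 245.3
side lever 903 334.1 215.0
side lever_grip 902 334.8 215.4
side blue 520
```

```bash
cat >> h.py <<'E'
def cyl(a,b,r):
    a=np.array(a);b=np.array(b);w=(b-a)/np.linalg.norm(b-a);u=np.cross(w,[0,1,0]);u/=np.linalg.norm(u);v=np.cross(w,u)
    return np.array([p+r*(np.cos(t)*u+np.sin(t)*v) for p in(a,b) for t in np.linspace(0,6.28,13)])
def ball(c,r):
    return np.array([np.array(c)+r*np.array([np.cos(t)*np.cos(f),np.sin(t)*np.cos(f),np.sin(f)]) for t in np.linspace(0,6.28,13) for f in np.linspace(-1.5,1.5,9)])
def lever(q):
    a=np.radians(35)-q;H=np.array([.034,-.125,.1425]);d=np.array([-np.cos(a),0,np.sin(a)])
    return [cyl(H,H+.12*d,.006),cyl(H+.112*d,H+.165*d,.0115),ball(H+.170*d,.0145),box(.022,.046,-.137,-.113,.1305,.1545)]
E
python3 - <<'E'
from h import *
L=lever(0)
obs=[(c,np.load(f"{c}_lever.npy").astype(np.float32)) for c in("top","side")]
q0=np.r_[unproj("top",(275.5,165),.16)[:2],0];print(q0)
for o in [obs]+[[x] for x in obs]:
    q,f=fit(o,L,q0);print("lever",q[:2].round(4),np.degrees(q[2]).round(2),f.round(3))
    if len(o)==2:qb=q
# crosshead + housing on blue-ish pixels, top
i=cv2.imread("pics/top0.png").astype(int)
b=(i[...,0]-i[...,2]>35)
b[:,:240]=0;b[:140]=0;b[215:]=0;b[:,335:]=0
b=b.astype(np.float32);print(b.sum())
gray=[box(-.011,.011,-.1,.1,.125,.16)]
bb=i[...,0]-i[...,2]
ys,xs=np.nonzero(b);print(xs.min(),xs.max(),ys.min(),ys.max())
# line fit of the crosshead's near lower edge and its ends
for x in range(243,312,4):
    c=bb[150:185,x];print(x,[int(v) for v in (np.nonzero(c>35)[0]+150)[[0,-1]]] if (c>35).any() else None,end=' ')
v=cv2.imread("pics/top0.png");s=cv2.imread("pics/side0.png")
outs=[]
for c,im,(x0,y0) in(("top",v,(230,130)),("side",s,(280,170))):
    im=cv2.resize(im[y0:y0+130,x0:x0+130],None,fx=4,fy=4)
    for P in L+gray+[box(-.003,.061,-.03,.03,.12,.175)]+[cyl((0,y,0),(0.0001,y,.17),.009) for y in(-.078,.078)]:
        hull=cv2.convexHull(((proj(c,tf(qb,P))+.5-[x0,y0])*4).astype(np.int32));cv2.polylines(im,[hull],True,(0,0,255),1)
    outs.append(im[:, :400])
cv2.imwrite("pics/ov.png",np.hstack(outs))
E
```

```text
[0.68926436 0.00744638 0.        ]
lever [0.6896 0.0057] -4.45 0.211
lever [0.6902 0.0055] -4.58 0.107
lever [0.6881 0.0055] -3.66 0.102
482.0
243 312 150 170
243 [162, 167] 247 None 251 None 255 [162, 168] 259 [162, 168] 263 [162, 168] 267 [163, 168] 271 [167, 168] 275 None 279 [168, 169] 283 [163, 169] 287 [151, 170] 291 [152, 170] 295 [152, 170] 299 [153, 159] 303 [153, 159] 307 [153, 170] 311 [153, 159]
```

View pics/ov.png

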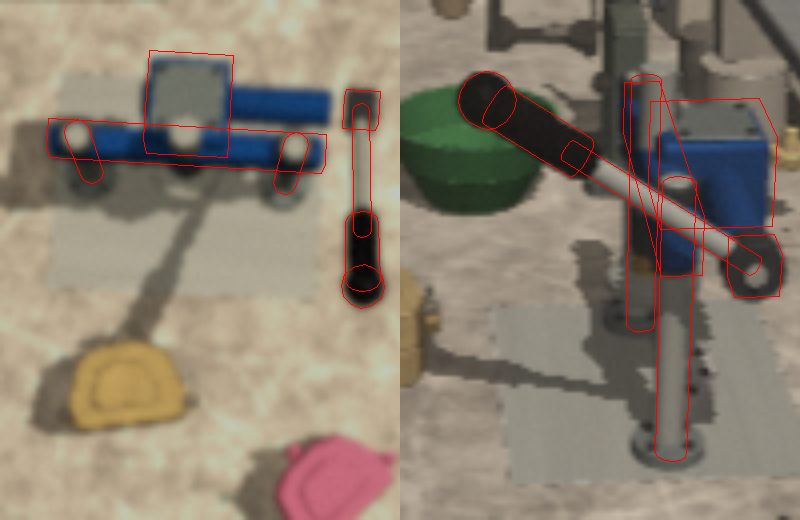

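Overlay shows the lever and crosshead fit well; by the crosshead's lower edge, the yaw is nearer -3.7 deg. That puts the press at about (0.688, 0.006), yaw -3.7 deg. The flask is at (-164, 42) mm in the press frame, turned 9 deg.

Plan:
1. Push with two spread prongs along an S-path.
2. Do the last part with the back of an open finger, because the tool can't lean in this interface.
3. Press the lever.

```bash
cat >> h.py <<'E'
PRESS=np.array([.688,.006,np.radians(-3.7)])
def p2w(x,y,a=0):  # mm, deg press -> world
    v=tf(PRESS,np.array([[x/1e3,y/1e3,0]]))[0];return v[0],v[1],np.degrees(PRESS[2])+a
def w2p(x,y,a):
    c,s=np.cos(PRESS[2]),np.sin(PRESS[2]);dx,dy=x-PRESS[0],y-PRESS[1]
    return np.round([(c*dx+s*dy)*1e3,(-s*dx+c*dy)*1e3,a-np.degrees(PRESS[2])],1)
def rows(targets,start=None):
    """targets (x,y,z,yawdeg) world -> rows from the start pose (default measured)"""
    s=status.observe()
    if start is None: start=[*s["position"],np.degrees(s["tool_rot"][2])]
    a=np.radians(start[3])
    for t in targets:
        d=np.array(t[:3])-start[:3]
        print(np.round([(np.cos(a)*d[0]+np.sin(a)*d[1])/.06,(np.sin(a)*d[0]-np.cos(a)*d[1])/.06,-d[2]/.06,-((t[3]-start[3]+180)%360-180)/8],2).tolist())
E
python3 -c "
from h import *
rows([(.458,.052,.239,5.5)])"
```

```text
[7.35, -8.17, 0.01, 2.25]
```

```bash
python3 -m creep '[[0.6,-0.7,0,0,0.47],[1.3,-1.4,0,0,0.47],[2,-2.2,0,0,0.47],[2.7,-2.9,0,0,0.47],[3.3,-3.65,0,0,0.47]]' 30
python3 -m creep '[[0.65,-0.7,0,0,0.47],[1.3,-1.4,0,0.5,0.47],[2,-2.2,0,1,0.47],[2.7,-3,0,1.6,0.47],[3.4,-3.8,0,2.2,0.47]]'
python3 -c "
from h import *
rows([(.458,.052,.1,5.5),(.458,.052,.016,5.5)])"
```

```text
clock: 1.82
position: [0.3441, -0.2916, 0.2395]
tool_rot: [3.141, -0.001, 0.41]
force: [1.6, -0.5, 0.8]
grip_width: 0.0399
finger_force: 0.0
clock: 2.45
position: [0.4389, -0.0048, 0.2396]
tool_rot: [3.141, -0.001, 0.1]
force: [2.1, -1.3, 0.3]
grip_width: 0.0402
finger_force: 0.0
[0.41, -0.91, 2.33, 0.03]
[0.41, -0.91, 3.73, 0.03]
```

```bash
python3 -m creep '[[0.2,-0.6,0.5,0,0.47],[0.4,-0.9,1.4,0,0.47],[0.4,-0.9,2.3,0,0.47],[0.4,-0.9,3.2,0,0.47],[0.4,-0.9,3.75,0,0.47]]'
python3 -m creep '[[0,0,0,0,0.47]]'
cat >> h.py <<'E'
def path(q,R=60,A=28,n=8):
    """unicycle of the flask's COM from press-frame pose q (mm,deg); returns flask poses; straight down-leg length chosen to end at y=0"""
    c=-6;th=np.radians(q[2]);x,y=q[0]+c*np.cos(th),q[1]+c*np.sin(th);A=np.radians(A)
    leg=(y+R*(np.cos(th)-1)*-1*-1-0) 
    dy1=R*(np.cos(th)-np.cos(A));dy2=R*(1-np.cos(A));leg=max(0,(y-dy1*1-dy2)/np.sin(A)) if th>-A else 0
    segs=[(R*(th+A),-1/R),(leg,0),(R*A,1/R),(60,0)];out=[];s=0
    for L,k in segs:
        m=max(1,int(np.ceil(L/2)))
        for i in range(m):
            d=L/m;th+=k*d;x+=d*np.cos(th);y+=d*np.sin(th);s+=d
            out.append((s,x-c*np.cos(th),y-c*np.sin(th),np.degrees(th)))
    return np.array(out)
def tcpw(p,z=.016,back=49):
    t=np.radians(p[2]);X,Y,a=p2w(p[0]-back*np.cos(t),p[1]-back*np.sin(t),p[2]);return (X,Y,z,a)
E
python3 - <<'E'
from h import *
s=status.observe();print(s["position"],s["tool_rot"][2],s["force"])
q=w2p(.527,.0585,5.5);print(q)
P=path(q);print(P[::8].round(1))
E
```

```text
clock: 3.08
position: [0.4561, 0.0494, 0.0121]
tool_rot: [3.142, 0.002, 0.103]
force: [0.4, 0.1, -0.2]
grip_width: 0.0401
finger_force: 0.0
clock: 3.2
position: [0.4556, 0.0494, 0.0128]
tool_rot: [3.141, 0.004, 0.103]
force: [0.6, 0.2, 1.4]
grip_width: 0.0401
finger_force: 0.0
[0.45562083 0.04942678 0.01281764] 0.10322639984966053 [0.61044724 0.2042415  1.3969903 ]
[-164.1   42.     9.2]
[[ 1.900e+00 -1.621e+02  4.210e+01  7.300e+00]
 [ 1.750e+01 -1.466e+02  4.020e+01 -7.500e+00]
 [ 3.310e+01 -1.321e+02  3.450e+01 -2.240e+01]
 [ 4.880e+01 -1.184e+02  2.670e+01 -2.800e+01]
 [ 6.460e+01 -1.044e+02  1.930e+01 -2.800e+01]
 [ 8.040e+01 -9.050e+01  1.190e+01 -2.800e+01]
 [ 9.610e+01 -7.660e+01  4.500e+00 -2.800e+01]
 [ 1.118e+02 -6.160e+01  1.000e-01 -1.490e+01]
 [ 1.274e+02 -4.590e+01 -2.000e-01  0.000e+00]
 [ 1.434e+02 -2.990e+01 -2.000e-01  0.000e+00]
 [ 1.594e+02 -1.390e+01 -2.000e-01  0.000e+00]
 [ 1.754e+02  2.100e+00 -2.000e-01  0.000e+00]]
```

```bash
cat >> h.py <<'E'
def plan(q,ss,**k):
    P=path(q,**k);print("flask",np.round(q,1))
    rows([tcpw(P[np.argmin(abs(P[:,0]-s)),1:]) if s>0 else tcpw(q) for s in ss])
E
python3 - <<'E'
from h import *
plan(w2p(.527,.0585,5.5),[0,6,12,18,25])
E
```

```text
flask [-164.1   42.     9.2]
[0.38, -0.03, -0.05, 0.05]
[0.48, -0.1, -0.05, 0.75]
[0.59, -0.15, -0.05, 1.45]
[0.7, -0.19, -0.05, 2.14]
[0.85, -0.23, -0.05, 3.07]
```

```bash
python3 -m creep '[[0.25,-0.03,-0.05,0,0.47],[0.38,-0.03,-0.05,0.05,0.47],[0.48,-0.1,-0.05,0.75,0.47],[0.59,-0.15,-0.05,1.45,0.47],[0.7,-0.19,-0.05,2.15,0.47]]'
python3 - <<'E'
from h import *
flask([.545,.058,-.1])
s=status.observe();print(s["position"],np.degrees(s["tool_rot"][2]),s["force"])
E
```

```text
clock: 3.82
position: [0.4972, 0.0651, 0.0184]
tool_rot: [-3.141, 0.0, -0.201]
force: [-4.5, 0.7, 3.0]
grip_width: 0.0402
finger_force: 2.3
['side'] [0.5455 0.0548] yaw deg -14.1 cost 0.055
['side'] [0.5455 0.0548] yaw deg -14.1 cost 0.055
[0.49768594 0.06501513 0.01799091] -11.196699513639471 [ 0.14607312 -0.81557391  0.51241534]
```

Run:
```python
from h import *
q=w2p(.5455,.0550,-12.3)
P=path(q);print(P[::6].round(0)[:,1:].tolist())
plan(q,[0,8,16,24,32,40])
```

```text
[[-144.0, 39.0, -10.0], [-133.0, 35.0, -21.0], [-123.0, 29.0, -28.0], [-113.0, 24.0, -28.0], [-102.0, 18.0, -28.0], [-92.0, 12.0, -28.0], [-81.0, 7.0, -28.0], [-70.0, 2.0, -22.0], [-59.0, -0.0, -11.0], [-47.0, 0.0, 0.0], [-35.0, 0.0, 0.0], [-23.0, 0.0, 0.0], [-11.0, 0.0, 0.0], [1.0, 0.0, 0.0], [13.0, 0.0, 0.0]]
flask [-145.4   39.7   -8.6]
[-0.0, -0.01, 0.03, 0.14]
[0.13, -0.08, 0.03, 1.02]
[0.3, -0.15, 0.03, 2.12]
[0.43, -0.15, 0.03, 2.56]
[0.56, -0.11, 0.03, 2.56]
[0.68, -0.06, 0.03, 2.56]
```

```bash
python3 -m creep '[[0.13,-0.08,0.03,0.9,0.47],[0.3,-0.15,0.03,2,0.47],[0.43,-0.15,0.03,2.55,0.47],[0.56,-0.11,0.03,2.55,0.47],[0.68,-0.06,0.03,2.55,0.47]]'
python3 - <<'E'
from h import *
s=status.observe();p=s["position"];print(p,np.degrees(s["tool_rot"][2]),s["force"])
a=s["tool_rot"][2];g=[p[0]+.049*np.cos(a),p[1]+.049*np.sin(a),a];print(g)
flask(g)
E
```

```text
clock: 4.65
position: [0.5379, 0.0605, 0.0158]
tool_rot: [3.142, 0.001, -0.55]
force: [-4.5, 3.3, 4.0]
grip_width: 0.04
finger_force: 2.5
[0.53794435 0.06051011 0.01575009] -31.500675553178976 [-4.54284233  3.30763384  4.02269306]
[np.float64(0.57972341892356), np.float64(0.034907187833742054), np.float64(-0.5497905050054592)]
['side'] [0.5791 0.0363] yaw deg -30.59 cost 0.05
['side'] [0.5791 0.0363] yaw deg -30.59 cost 0.05
```

Run:
```python
from h import *
q=w2p(.5792,.0358,-31.3)
P=path(q);print(P[::6].round(0)[:,1:].tolist())
plan(q,[0,8,16,24,32,38])
```

```text
[[-110.0, 22.0, -28.0], [-100.0, 17.0, -28.0], [-90.0, 12.0, -28.0], [-79.0, 6.0, -28.0], [-68.0, 2.0, -21.0], [-57.0, 0.0, -9.0], [-45.0, 0.0, 0.0], [-33.0, 0.0, 0.0], [-21.0, 0.0, 0.0], [-9.0, 0.0, 0.0], [3.0, 0.0, 0.0]]
flask [-110.5   22.7  -27.6]
[-0.02, -0.01, -0.01, -0.04]
[0.12, -0.01, -0.01, 0.01]
[0.25, -0.01, -0.01, 0.01]
[0.38, -0.01, -0.01, 0.01]
[0.5, -0.01, -0.01, 0.01]
[0.6, -0.01, -0.01, 0.01]
```

```bash
python3 -m creep '[[0.13,0,0,0,0.47],[0.26,0,0,0,0.47],[0.39,0,0,0,0.47],[0.5,0,0,0,0.47]]'
python3 - <<'E'
from h import *
s=status.observe();p=s["position"];a=s["tool_rot"][2];print(p,np.degrees(a),s["force"])
g=[p[0]+.049*np.cos(a),p[1]+.049*np.sin(a),a];print(g)
flask(g)
q=w2p(*g[:2],np.degrees(a));
P=path(q);print(P[::4].round(0)[:,1:].tolist())
plan(q,[0,8,16,24,32,40])
E
```

```text
clock: 5.35
position: [0.5638, 0.0447, 0.0155]
tool_rot: [3.141, 0.001, -0.553]
force: [-6.0, 2.7, 5.0]
grip_width: 0.04
finger_force: 2.9
[0.56376283 0.04469035 0.01551485] -31.692382814411566 [-6.0212655   2.68995002  5.00874899]
[np.float64(0.6054559953360246), np.float64(0.018947779396819797), np.float64(-0.5531364279139488)]
['side'] [0.606 0.02 ] yaw deg -28.62 cost 0.057
['side'] [0.606 0.02 ] yaw deg -28.62 cost 0.057
[[-83.0, 8.0, -28.0], [-78.0, 6.0, -22.0], [-70.0, 4.0, -15.0], [-62.0, 3.0, -7.0], [-54.0, 4.0, 0.0], [-46.0, 4.0, 0.0], [-38.0, 4.0, 0.0], [-30.0, 4.0, 0.0], [-22.0, 4.0, 0.0], [-14.0, 4.0, 0.0], [-6.0, 4.0, 0.0], [2.0, 4.0, 0.0]]
flask [-83.2   7.6 -28. ]
[-0.0, -0.0, -0.01, -0.0]
[0.13, 0.08, -0.01, -0.94]
[0.28, 0.15, -0.01, -1.87]
[0.43, 0.19, -0.01, -2.8]
[0.58, 0.19, -0.01, -3.5]
[0.69, 0.13, -0.01, -3.5]
```

```bash
python3 -m creep '[[0.12,0,0,0,0.47],[0.25,0.07,0,-0.9,0.47],[0.4,0.14,0,-1.85,0.47],[0.55,0.18,0,-2.8,0.47],[0.69,0.18,0,-3.5,0.47]]'
python3 - <<'E'
from h import *
s=status.observe();p=s["position"];a=s["tool_rot"][2];print(p,np.degrees(a),s["force"])
g=[p[0]+.049*np.cos(a),p[1]+.049*np.sin(a),a];print(g,w2p(*g[:2],np.degrees(a)))
flask(g)
cv2.imwrite("pics/s1.png",np.vstack([cv2.resize(grab_frame(c)[y:y+100,x:x+200],None,fx=3,fy=3,interpolation=3) for c,x,y in(("top",200,150),("side",230,200))]))
E
```

```text
clock: 6.18
position: [0.593, 0.0129, 0.0154]
tool_rot: [3.141, 0.001, -0.062]
force: [-4.4, 1.0, 2.3]
grip_width: 0.0404
finger_force: 2.3
[0.59301108 0.01294092 0.01539512] -3.5367984535895456 [-4.42406198  0.99847474  2.34330011]
[np.float64(0.6419177583192188), np.float64(0.009918130726509027), np.float64(-0.06172877799458143)] [-46.2   0.9   0.2]
['side'] [0.6448 0.0067] yaw deg -10.67 cost 0.08
['side'] [0.6448 0.0067] yaw deg -10.67 cost 0.08
```

View pics/s1.png

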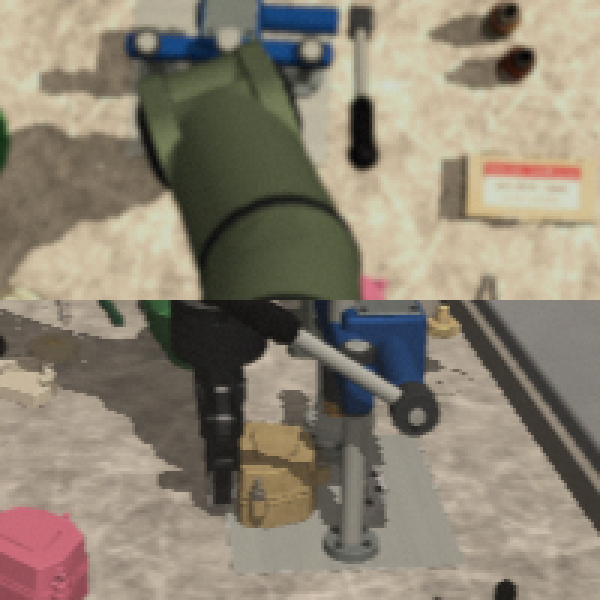

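The flask sits in front of the fork, roughly at press (-46, 1), square with the press. In the side view the gripper clears the lever. I'll switch to the back of an open finger.

```bash
python3 -c "
from h import *
print(status.observe()['qpos'][-1])"
python3 -m creep '[[-0.4,0,0,0,0.47],[-1,0,0,0,0.47],[-1,0,-0.6,-1,1],[-1,0,-1,-2.2,1],[-1,0,-1,-3.4,1]]'
python3 -m creep '[[0,0,0,-1.2,1],[0,0,0,-2.4,1],[0,0,0,-3.6,1],[0,0,0,-4.8,1],[0,0,0,-6,1]]'
python3 - <<'E'
from h import *
s=status.observe();print(s["qpos"])
m=[]
for c in("top","side"):
    i,ds=brass(c);k=pick(i,ds);
    if k is not None:m.append(k.sum())
print(m)
X,Y,a=p2w(-150,0,90);rows([(X,Y,.08,a),(X,Y,.022,a)])
cv2.imwrite("pics/s2.png",cv2.resize(grab_frame("side")[180:320,200:400],None,fx=3,fy=3,interpolation=3))
E
```

```text
-1.9625461712518408
clock: 7.1
position: [0.5343, 0.018, 0.0774]
tool_rot: [3.14, -0.003, 0.414]
force: [0.2, 0.3, -0.0]
grip_width: 0.0853
finger_force: 0.0
clock: 7.72
position: [0.5333, 0.018, 0.0756]
tool_rot: [3.141, -0.0, 1.252]
force: [0.3, -0.4, -0.0]
grip_width: 0.0854
finger_force: 0.0
[ 0.25526778  0.67146358 -0.55200039  1.94277192  0.54633042  0.67903511
 -0.95456439]
[np.int64(181), np.int64(928)]
[-0.01, 0.09, -0.08, -1.89]
[-0.01, 0.09, 0.89, -1.89]
```

View pics/s2.png

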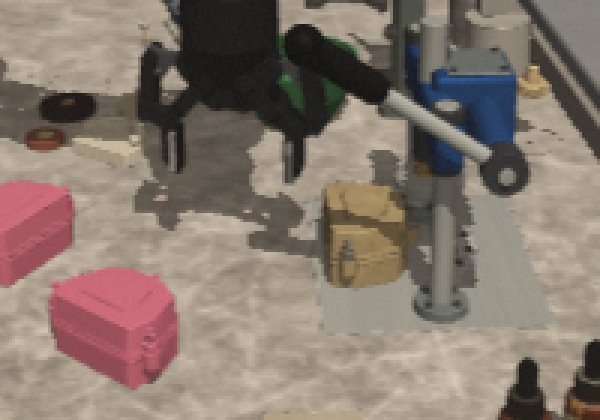

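The side view shows the open hand with knuckles that overhang the pad backs, at crop (345,100), while the pad's tip is at (292,182). Before pushing I need the height of the knuckle's underside.

Run:
```python
from h import *
def onplane(c,u,n,d):
    p=C[c];R=cv2.Rodrigues(np.array(p["rvec"]))[0];t=np.array(p["tvec"]).ravel()
    r=R.T@np.linalg.inv(p["K"])@np.array([u[0],u[1],1.]);o=-R.T@t
    return o+r*(d-o@n)/(r@n)
s=status.observe();a=s["tool_rot"][2];T=s["position"]
y=np.array([np.sin(a),-np.cos(a),0]);n=np.array([np.cos(a),np.sin(a),0]);n2=-n # tool x axis; camera side is -x tool
for nm,(u,v) in dict(tip=(292,182),padback=(303,165),under=(312,135),knuckle=(345,105),lefttip=(172,172),leftknuckle=(138,100),leftunder=(163,125)).items():
    P=onplane("side",(200+u/3,180+v/3),n,n@T-.009)-T
    print(nm,"along y",(P@y*1e3).round(1),"above TCP",(P[2]*1e3).round(1))
i=grab_frame("side");cv2.imwrite("pics/s3.png",cv2.resize(i[170:250,235:335],None,fx=7,fy=7,interpolation=3))
```

```text
tip along y 48.8 above TCP 7.4
padback along y 57.8 above TCP 23.0
under along y 65.1 above TCP 49.2
knuckle along y 90.7 above TCP 76.5
lefttip along y -48.6 above TCP 6.8
leftknuckle along y -73.4 above TCP 67.3
leftunder along y -54.0 above TCP 47.4
```

View pics/s3.png

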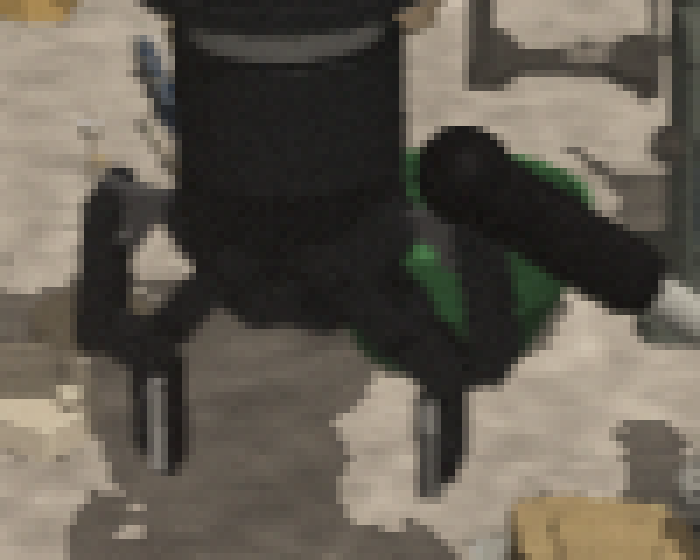

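```bash
python3 -m creep '[[0,0,0,-1.2,1],[0,0.09,0,-1.89,1],[0,0.09,0.5,-1.89,1],[0,0.09,1.03,-1.89,1],[0,0.09,1.03,-1.89,1]]'
python3 - <<'E'
from h import *
s=status.observe();p=s["position"];a=np.degrees(s["tool_rot"][2]);print(w2p(p[0],p[1],a),p[2])
flask([*p2w(-46,1)[:2],-.065])
for x in(-141,-121,-105,-101,-98):
    X,Y,b=p2w(x,0.5,90);rows([(X,Y,.013,b)])
E
```

```text
clock: 8.65
position: [0.5372, 0.0162, 0.0123]
tool_rot: [-3.139, 0.001, 1.51]
force: [-0.7, 0.3, -0.2]
grip_width: 0.0856
finger_force: 0.0
[-151.1    0.5   90.2] 0.012349033766483131
['top', 'side'] [0.6442 0.0082] yaw deg -3.57 cost 2.044
['top'] [0.6496 0.0096] yaw deg 1.93 cost 1.867
['side'] [0.6428 0.0139] yaw deg -4.78 cost 0.127
[-0.0, 0.14, 0.03, 0.03]
[-0.0, 0.47, 0.03, 0.03]
[-0.0, 0.74, 0.03, 0.03]
[-0.0, 0.8, 0.03, 0.03]
[-0.0, 0.85, 0.03, 0.03]
```

```bash
python3 -m creep '[[0,0.12,0,0,1],[0,0.24,0,0,1],[0,0.36,0,0,1],[0,0.48,0,0,1],[0,0.6,0,0,1]]'
python3 - <<'E'
from h import *
s=status.observe();p=s["position"];a=np.degrees(s["tool_rot"][2]);print(w2p(p[0],p[1],a),p[2])
cv2.imwrite("pics/s4.png",cv2.resize(grab_frame("side")[195:295,260:400],None,fx=5.6,fy=5.6,interpolation=3))
E
```

```text
clock: 9.48
position: [0.5745, 0.0138, 0.0139]
tool_rot: [-3.141, 0.0, 1.511]
force: [-7.0, 0.5, 4.6]
grip_width: 0.0853
finger_force: 3.1
[-113.8    0.5   90.3] 0.013884300551181665
```

View pics/s4.png

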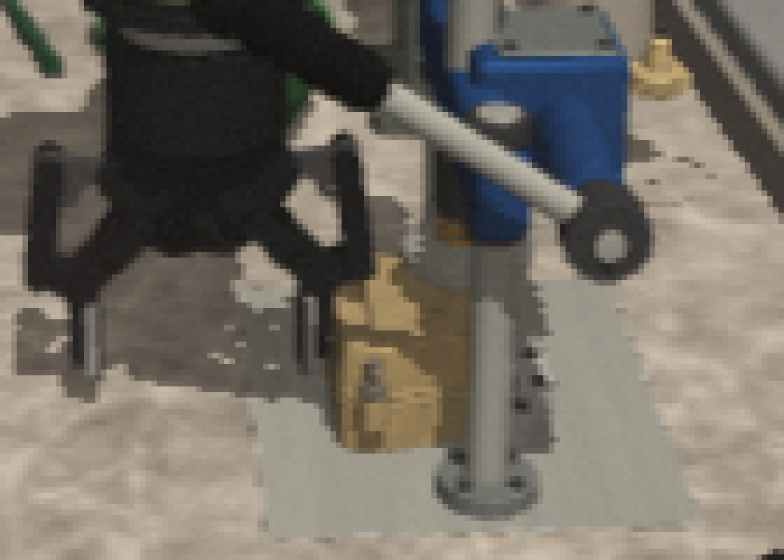

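The finger's back bears on the heel at crop (330,330) with the knuckle above the flask's top, and the force is 7 N. I'll keep going gently until the fork stops it.

```bash
python3 -m creep '[[0,0.06,0,0,1],[0,0.1,0,0,1],[0,0.14,0,0,1]]'; python3 -m creep '[[0,0.04,0,0,1],[0,0.07,0,0,1]]'; python3 -m creep '[[0,0.03,0,0,1],[0,0.06,0,0,1]]'
python3 - <<'E'
from h import *
s=status.observe();p=s["position"];a=np.degrees(s["tool_rot"][2]);print(w2p(p[0],p[1],a),p[2],s["force"],s["moment"])
E
```

```text
clock: 9.9
position: [0.5825, 0.0134, 0.0138]
tool_rot: [-3.141, 0.0, 1.511]
force: [-4.8, 0.4, 3.8]
grip_width: 0.0851
finger_force: 2.8
clock: 10.15
position: [0.5865, 0.0131, 0.0137]
tool_rot: [-3.141, 0.0, 1.511]
force: [-11.5, 0.8, 6.2]
grip_width: 0.0855
finger_force: 6.0
clock: 10.4
position: [0.5869, 0.013, 0.013]
tool_rot: [-3.135, 0.002, 1.512]
force: [-35.7, 2.0, 13.1]
grip_width: 0.0854
finger_force: 14.5
[-101.3    0.4   90.3] 0.013042561343076938 [-35.74644683   2.03892466  13.06606785] [ 0.32279284  4.88809909 -0.09174538]
```

The flask stopped hard at the depth I predicted. Backing off and rising to check.

```bash
python3 -m creep '[[0,-0.15,0,0,1],[0,-0.6,0,0,1],[0,-1.2,-0.3,0,1],[0,-1.6,-1.2,0,1],[0,-1.6,-2.2,0,1]]'
python3 -m creep '[[0,-0.6,-0.9,0,0],[0,-1.2,-1.8,0,0],[0,-1.5,-2.7,0,0]]'
python3 - <<'E'
from h import *
s=status.observe();p=s["position"];a=np.degrees(s["tool_rot"][2]);print(w2p(p[0],p[1],a),p[2],s["force"])
flask([*p2w(-6,0)[:2],-.065])
out=[]
for c,x,y in(("top",225,130),("side",290,190)):
    im=cv2.resize(grab_frame(c)[y:y+100,x:x+100],None,fx=4,fy=4,interpolation=3)
    for P in FL[:1]:
      Q=tf([*p2w(-6,0)[:2],PRESS[2]],P)
      for k in(0,1):cv2.polylines(im,[((proj(c,Q[k::2])+.5-[x,y])*4).astype(np.int32)],True,(0,0,255),1)
    out.append(im)
cv2.imwrite("pics/s5.png",np.hstack(out))
for z in (.32,.25):
    X,Y,b=p2w(-88,-125,90);rows([(X,Y,z,b)])
E
```

```text
clock: 11.02
position: [0.493, 0.0187, 0.1469]
tool_rot: [-3.14, 0.001, 1.513]
force: [0.9, -0.3, 0.9]
grip_width: 0.0855
finger_force: 0.0
clock: 11.4
position: [0.4034, 0.0241, 0.3091]
tool_rot: [-3.141, 0.001, 1.512]
force: [-0.5, -1.2, 1.1]
grip_width: 0.0321
finger_force: 0.0
[-285.2   -0.3   90.3] 0.3091263205451863 [-0.48950058 -1.15371569  1.12681316]
['top', 'side'] [0.6785 0.0072] yaw deg -5.57 cost 1.117
['top'] [0.6785 0.0072] yaw deg -4.48 cost 0.614
['side'] [0.6773 0.0087] yaw deg -9.12 cost 0.475
[-2.09, 3.25, -0.21, 0.03]
[-2.09, 3.25, 0.95, 0.03]
```

View pics/s5.png

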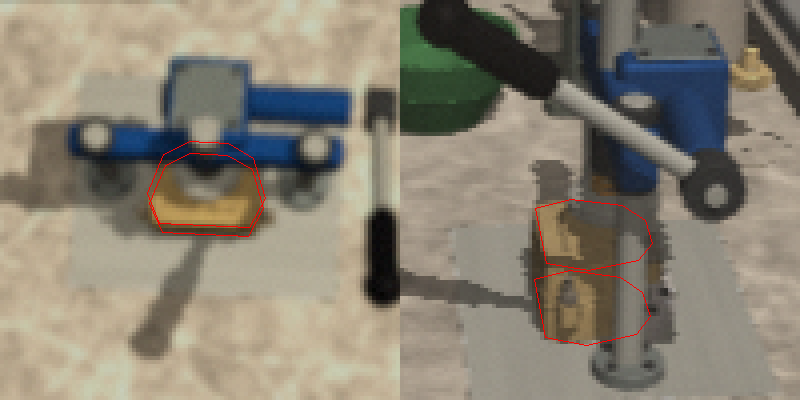

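The overlay of the seated pose matches the flask to about a pixel, with the heel edge parallel, so it is home and square. Now the lever.

```bash
python3 -m creep '[[-0.5,0.7,-0.1,0,0],[-1,1.4,-0.2,0,0],[-1.5,2.1,-0.2,0,0],[-2.1,2.7,-0.2,0,0],[-2.1,3.25,-0.2,0,0]]'
python3 -m creep '[[0,0,0,0,0],[0,0,0.4,0,0],[0,0,0.8,0,0]]'
python3 - <<'E'
from h import *
s=status.observe();p=s["position"];a=np.degrees(s["tool_rot"][2]);print(w2p(p[0],p[1],a),p[2],s["force"],s["grip_width"])
for c in("top","side"):
    d=silhouettes(c,"lever") if grab_frame(c) is not None else []
    if d: q,f=fit([(c,d[0]["mask"].astype(np.float32))],lever(0),PRESS);print(c,q.round(4),f)
T=[]
for t in np.arange(0,1.05,.1):
    b=np.radians(35)-t;x=34-145*np.cos(b)-14*np.sin(b)*0;z=142.5+145*np.sin(b)+11.5/np.cos(b)+8
    X,Y,_=p2w(x,-125);T.append((X,Y,z/1e3,a))
rows(T)
E
```

```text
clock: 12.32
position: [0.5929, -0.1165, 0.3169]
tool_rot: [-3.138, -0.0, 1.508]
force: [0.5, -0.2, -0.1]
grip_width: -0.0003
finger_force: 0.0
clock: 12.7
position: [0.5915, -0.1128, 0.2698]
tool_rot: [-3.14, -0.0, 1.512]
force: [0.3, -0.5, 0.4]
grip_width: 0.0
finger_force: 0.0
[ -88.6 -124.8   90.4] 0.2697636403329527 [ 0.33141207 -0.54857173  0.36580484] 5.3780685130180476e-06
side [ 0.6907  0.005  -0.0857] 0.1380445808172226
[-0.0, 0.06, 0.4, -0.0]
[-0.0, -0.07, 0.61, -0.0]
[0.0, -0.18, 0.84, -0.0]
[0.0, -0.26, 1.08, -0.0]
[0.0, -0.32, 1.31, -0.0]
[0.0, -0.36, 1.56, -0.0]
[0.0, -0.38, 1.8, -0.0]
[0.0, -0.37, 2.04, -0.0]
[0.0, -0.34, 2.27, -0.0]
[0.0, -0.28, 2.5, -0.0]
[0.0, -0.2, 2.73, -0.0]
```

```bash
python3 -m creep '[[0,0.18,0.2,0,0],[0,0.12,0.45,0,0],[0,-0.02,0.7,0,0],[0,-0.14,0.95,0,0],[0,-0.24,1.2,0,0]]'
python3 - <<'E'
from h import *
s=status.observe();p=s["position"];a=np.degrees(s["tool_rot"][2]);print(w2p(p[0],p[1],a),p[2],s["force"],s["moment"])
out=[]
for c,x,y in(("top",265,140),("side",270,170)):
    im=cv2.resize(grab_frame(c)[y:y+130,x:x+130],None,fx=3,fy=3,interpolation=3);out.append(im)
    d=silhouettes(c,"lever");
    if d:
        m=d[0]["mask"].astype(np.float32);print(c,m.sum(),[(round(t,2),round(float(np.abs(mask(c,PRESS,lever(t))-m).sum()),0)) for t in np.arange(0.1,1.01,.1)])
cv2.imwrite("pics/s6.png",np.hstack(out))
E
```

```text
clock: 13.52
position: [0.5772, -0.1125, 0.1988]
tool_rot: [-3.142, -0.0, 1.511]
force: [1.3, 1.1, 2.3]
grip_width: -0.0002
finger_force: 1.3
[-102.9 -125.4   90.3] 0.19877132929928848 [1.32433855 1.14840173 2.31232634] [ 0.13726661 -0.16958614 -0.03575199]
side 920.0 [(np.float64(0.1), 1316.0), (np.float64(0.2), 1152.0), (np.float64(0.3), 473.0), (np.float64(0.4), 321.0), (np.float64(0.5), 1000.0), (np.float64(0.6), 1303.0), (np.float64(0.7), 1337.0), (np.float64(0.8), 1353.0), (np.float64(0.9), 1364.0), (np.float64(1.0), 1359.0)]
```

View pics/s6.png

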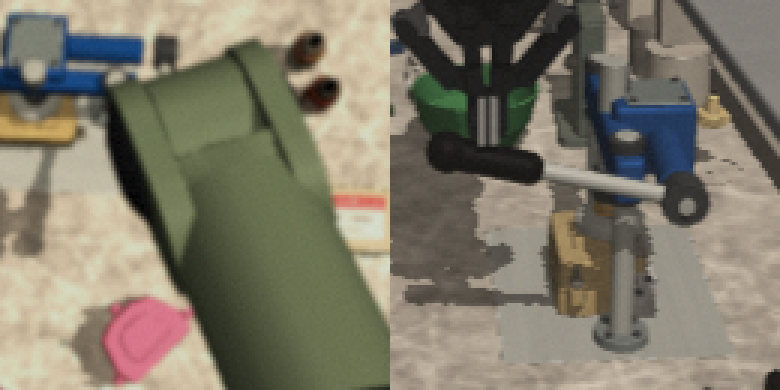

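The fingertips are on the middle of the grip, at side crop (485,150), with the lever at about 0.37 rad. Continuing down.

```bash
python3 -m creep '[[0,-0.08,0.22,0,0],[0,-0.11,0.45,0,0],[0,-0.11,0.7,0,0],[0,-0.09,0.93,0,0],[0,-0.04,1.15,0,0]]'; python3 -m creep '[[0,0.03,0.1,0,0],[0,0.06,0.2,0,0]]'; python3 -m creep '[[0,0.02,0.06,0,0],[0,0.02,0.06,0,0]]'
python3 - <<'E'
from h import *
s=status.observe();p=s["position"];a=np.degrees(s["tool_rot"][2]);print(w2p(p[0],p[1],a),p[2],s["force"])
E
```

```text
clock: 14.35
position: [0.5745, -0.1125, 0.1294]
tool_rot: [-3.139, 0.0, 1.511]
force: [-9.1, -0.6, 6.9]
grip_width: -0.0001
finger_force: 4.5
clock: 14.6
position: [0.5775, -0.1127, 0.1174]
tool_rot: [-3.138, 0.0, 1.511]
force: [-11.0, -0.2, 6.3]
grip_width: -0.0001
finger_force: 5.2
clock: 14.85
position: [0.5785, -0.1127, 0.1137]
tool_rot: [-3.138, 0.0, 1.511]
force: [-11.2, 0.8, 7.4]
grip_width: 0.0001
finger_force: 5.4
[-101.6 -125.5   90.3] 0.11368089002855229 [-11.23287799   0.78989987   7.42076757]
```

```bash
python3 -m creep '[[0,0.02,0.05,0,0],[0,0.02,0.05,0,0]]'; python3 -m creep '[[0,0,0.05,0,0],[0,0,0.05,0,0]]';  python3 -m creep '[[0,0,0.05,0,0],[0,0,0.05,0,0]]'
python3 - <<'E'
from h import *
grab_frame("side");d=silhouettes("side","lever")
if d:
    m=d[0]["mask"].astype(np.float32);print(m.sum(),[(round(t,2),round(float(np.abs(mask("side",PRESS,lever(t))-m).sum()),0)) for t in np.arange(0.7,1.11,.05)])
E
```

```text
clock: 15.1
position: [0.5798, -0.1128, 0.1108]
tool_rot: [-3.138, 0.0, 1.511]
force: [-11.0, 0.7, 7.9]
grip_width: -0.0001
finger_force: 5.5
clock: 15.35
position: [0.5803, -0.1128, 0.1086]
tool_rot: [-3.139, 0.001, 1.511]
force: [-11.7, 0.3, 18.4]
grip_width: -0.0002
finger_force: 10.7
clock: 15.6
position: [0.5809, -0.1129, 0.107]
tool_rot: [-3.141, 0.001, 1.511]
force: [-17.3, 0.4, 39.6]
grip_width: -0.0001
finger_force: 21.7
836.0 [(np.float64(0.7), 1251.0), (np.float64(0.75), 1222.0), (np.float64(0.8), 1169.0), (np.float64(0.85), 1032.0), (np.float64(0.9), 726.0), (np.float64(0.95), 406.0), (np.float64(1.0), 125.0), (np.float64(1.05), 314.0), (np.float64(1.1), 622.0)]
```

The lever is at its stop: the fit gives 1.00 rad and the force jumped. I'll ease the push slightly and take a last look.

```bash
python3 -m creep '[[0,0,-0.02,0,0],[0,0,-0.02,0,0],[0,0,-0.02,0,0]]'
python3 - <<'E'
from h import *
out=[cv2.resize(grab_frame(c)[y:y+130,x:x+130],None,fx=3,fy=3,interpolation=3) for c,x,y in(("top",235,120),("side",270,170))]
cv2.imwrite("pics/s7.png",np.hstack(out))
E
```

```text
clock: 16.08
position: [0.5807, -0.1128, 0.1077]
tool_rot: [-3.14, 0.001, 1.511]
force: [-14.9, -0.1, 30.0]
grip_width: -0.0001
finger_force: 16.8
```

View pics/s7.png

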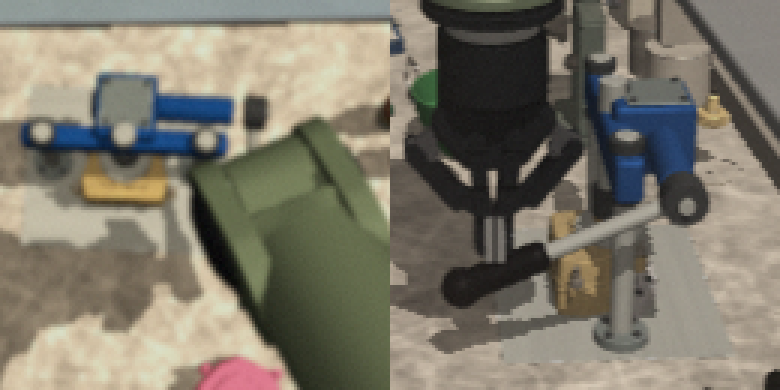

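The flask is square under the plate (top crop (125,180)) and the lever is fully down under the fingertips (side crop (495,265)).

```bash
python3 -c "
from workcell import bot
print(bot.job_done())"
```

```text
the job is handed in; nothing more can be done
None
```

I pushed the flask home and square into the fork, and handed the job in at about 16 s with the lever held down on its stop; the result of the judging was not reported.

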